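Set out the pouring jug

ROBOT

A 7-joint arm with a two-finger parallel gripper is mounted at the origin on the work surface. World frame = base frame: x ahead of the robot, y to its left, z up, the work surface at z = 0. Lengths are in m, angles in degrees, forces in N, time in s.
With the tool pointing down it reaches from about 0.425 to 1.025 m from the base axis. Payload 9.4 kg.
Tool frame: the origin (TCP) lies midway between the tips of the shut fingers; the grasp point (between the pads) lies 19 mm behind it; z points along the fingers, y is the line along which they close (so a half turn about z gives the same grasp; the last joint's range is limited). The gripper opens to 93 mm and grips with 3 to 60 N. Pads are 15 mm wide; open, the fingers measure 128 mm over their backs; the gripper's body (75 mm by 188 mm) begins 65 mm behind the grasp point.
Start: joints at [70.205, 34.337, -0.143, 91.639, 0.103, 54.024, -4.572], TCP at [0.193, -0.699, 0.219] pointing down, gripper open.
Joint ranges: [-147.43, 147.43], [-19.82, 112.94], [-74.19, 73.91], [6.32, 146.72], [-59.91, 239.91], [6.04, 106.73], [-150.56, 150.56]. Speed limits (degrees/s): [127.2, 127.2, 172.46, 172.46, 180, 180, 180].

INTERFACE

Orientations are given as a 3x3 rotation matrix whose columns are the frame's x, y, z axes.
In Python, from workcell import robot gives the robot as it stands.
- The arm moves only by the tool drive_tool, never from a script. Its arguments are lists of equal length, an entry for each row: "translation": the shift along the tool's x, y, z in m, a list of three; "spin": the turn about the tool's z in degrees. A call has 1 to 20 rows; each row is the pose to reach, as a shift and turn from the pose commanded when the call began, along the tool's axes at that moment; what a row does not reach only later rows make up. A row lasts 1/12 s, in which the tool goes at most 41.7 mm and 7.16 degrees, less where a joint would pass 70% of its speed; a pose out of reach is approached as far as the arm can. A call with a gripper value outside its range is refused whole. "grip" is the opening, from 0 (shut) to 1 (fully open), set as the call begins (left out, the last holds). The fingers move at their own pace and stop on an object; the grip force is fixed at half the most. Time passes only in rows, so rows that repeat a pose let the fingers close. It gives the time, the measured TCP pose, the force, the opening and the grip force at its end, in the units of the state.
- robot.state(): the state, without advancing time (a new reading comes with each control period).
- robot.snapshot(name): name is "scene" or "top" or "wrist"; returns the picture (384x512x3 uint8, red, green, blue); there is no depth.
- robot.camera_info(name): a dict with "K" (3x3 intrinsics, pixels), "origin" and "rotation" of the camera in the world; the wrist camera has in their place "tool_from_camera" (4x4, takes a point from camera to tool coordinates, whose origin is the TCP and whose axes are the flange's). Camera axes: x right, y up, looking along -z (the intrinsics and any distortion apply to the point x, -y, -z); pixel columns grow to the right and rows downward; lengths in m; the calibration is good to about 2 mm. A picture is of the moment at which its call begins: read the wrist's pose just before it. camera_info takes no time and is no camera call.
- robot.job_done(): hands the job in; it is judged then, once.
The state is a dict: "clock": time; "q": joint angles; "qvel": joint speeds; "joint_torque": joint torques, N m; "eef_pos": TCP position; "eef_rot": TCP orientation; "contact_force": force on the tool from outside, world axes, zero at the start; "moment": the same for the moment, N m; "finger_gap": finger opening in m; "grasp_force": force on a finger pad.
Only numpy, scipy, OpenCV 4.12 (cv2) and the standard library are available. Lean on these libraries where they do the work, as an engineer would, in place of code of your own. Each camera call takes 0.05 s, during which the arm holds its last target. There are 200 camera calls.

TASK

Set out the pouring work: take the white jug by its handle, lift it with its lid on off the turned stand, and set it down gently and upright in the middle of the round cork mat, turned so that its spout faces the white bowl. Then take the lid off by its knob and lay it gently, knob up, in the middle of the now empty stand. Keep the jug and lid roughly level throughout, touch them with the fingers only at handle and knob, and leave the bowl, bell, stair block and ball as they are.

Things in the scene. Friction and masses are not known exactly. Their poses are not given: they have to be found in the camera images.
- jug_center (a point): White ceramic jug, 105 mm high, loose, about 0.26 kg: round body of diameter 76 at the foot, 92 at the belly (40 mm up), 84 at the rim, with a pouring spout on one side and a handle on the other; it stands on the turned stand at the start. This point is on the body's axis, 55 mm above the jug's underside. Axes: x points level out through the spout, z up the jug's axis; the handle is on the -x side.
- jug_handle (a point): Point to grip on the jug's handle: the middle of its level top bar, 78 mm from the jug's axis and 94 mm above the underside. Bar flat-sided, 12 mm wide (jug's y), 16 mm high, free for 55 mm outside the wall (45 to 100 mm from the axis); its ends join the wall and an upright at 96 mm from the axis. Below it the loop of the handle is open. Axes as the jug's.
- jug_spout (a point): Tip of the jug's pouring spout, 72 mm from the jug's axis, 104 mm above the underside. Axes as the jug's.
- lid_center (a point): Round brown wooden lid, loose, about 0.06 kg, on the jug at the start: disc of diameter 92, 5 mm thick, lying on the jug's rim, with a plug of diameter 68 reaching 6 mm down below it (loose inside the 76 mm mouth), and a knob on top. This point is in the middle of the disc, on the axis, 8.5 mm above the plug's underside; z points up through the knob. Lying on a flat top it rests on its plug.
- lid_knob (a point): Point to grip on the lid's knob, on its axis, 22 mm above the disc's top face, 33 mm above the plug's underside. Knob: upright cylinder of diameter 26, 20 mm high, on a thinner neck of diameter 16; its top is 32 mm above the disc.
- stand_top (a point): Centre of the flat top of the fixed turned brown wooden stand, diameter 96, 60 mm above the table (base diameter 100, narrow waist). It starts with the jug on it. Its place and the mat's may be swapped left for right.
- mat_top (a point): Centre of the top of the round cork mat, diameter 120, 3 mm thick, fixed flat on the table.
- bowl_center (a point): White ceramic bowl without handle, rim diameter 100, 45 mm high, loose, standing 150 to 165 mm (centre to centre) from the mat's centre, on the side away from the robot. This point is on its axis, half-way up.
- bell_center (a point): Small brass bell on its own little turned walnut stand, 60 mm in diameter and 88 mm high in all, to one side; point half-way up. A bystander.
- stair_center (a point): Brown wooden stair block of five steps, 90 by 55 mm, 60 mm high at its highest step, between the stand and the mat, nearer the robot; point near its middle, 25 mm up. A bystander.
- ball_center (a point): Smooth pink wooden ball, diameter 64, resting in a low walnut ring cradle, its top 73 mm above the table; point at the ball's centre. A bystander.
Things that resemble listed ones, but are neither listed nor needed, are in the scene too. What is shaped like the part that bears jug_center but green is not meant.

How it is judged (in metres and radians):
On the way:
1. the jug, lid still on, stands upright on the mat with its spout towards the bowl, let go (horizontal distance between jug_center and mat_top below 0.022 m and height (world z) of jug_center between 0.052 and 0.064 m and angle between jug_center's own z axis and vertical below 0.1 rad and x of bowl_center in the frame of jug_center above 0.08 m and y of bowl_center in the frame of jug_center between -0.04 and 0.04 m and horizontal distance between lid_center and jug_center below 0.012 m and z of lid_center in the frame of jug_center below 0.06 m and contact force between jug and the fingers below 0.1 N and linear speed of jug below 0.03 m/s), for 0.2 s.
At the end, for the whole second after the job is handed in: Jug upright (0.1 rad) on the mat, within 22 mm of its centre, the bowl's centre within 40 mm of the line straight out through the spout; lid knob up, level (0.1 rad), on the stand's top within 20 mm of its centre; both let go and at rest (horizontal distance between jug_center and mat_top below 0.022 m and height (world z) of jug_center between 0.052 and 0.064 m and angle between each of jug_center, lid_center's own z axis and vertical below 0.1 rad and x of bowl_center in the frame of jug_center above 0.08 m and y of bowl_center in the frame of jug_center between -0.04 and 0.04 m and horizontal distance between lid_center and stand_top below 0.02 m and z of lid_center in the frame of stand_top between 0.003 and 0.014 m and linear speed of each of jug, lid below 0.02 m/s); the robot touches nothing.
It fails at once if the jug or the lid tipped by more than 0.5 rad (angle between any of jug_center, lid_center's own z axis and vertical above 0.5 rad).
It fails at once if the jug dropped or banged down (faster than 0.5 m/s within 25 mm of the mat) (horizontal distance between jug_center and mat_top below 0.07 m and height (world z) of jug_center below 0.083 m and linear speed of jug above 0.5 m/s).
It fails at once if the lid dropped onto the stand (faster than 0.5 m/s within 20 mm of its top) (horizontal distance between lid_center and stand_top below 0.05 m and z of lid_center in the frame of stand_top below 0.0285 m and linear speed of lid above 0.5 m/s).
It fails at once if the fingers press (over 3 N) on the jug away from its handle, or on the lid away from its knob (grasp point over 50 mm off) ((contact force between jug and the fingers above 3 N and distance between the grasp point and jug_handle above 0.05 m) or (contact force between lid and the fingers above 3 N and distance between the grasp point and lid_knob above 0.05 m)).
It fails at once if the bowl, bell, stair block or ball moved by more than 20 mm (distance of any of bowl_center, bell_center, stair_center, ball_center from where it was at the start of the episode above 0.02 m).
It also fails if it takes over 59 s, if anything falls off the work surface, if the arm or the gripper's body presses on something with over 40 N, if the wrist force passes 120 N, or if a joint passes its speed limit or range.

## Working session

There is one attempt and no reset: what is moved stays moved. The work goes in short steps, Python scripts to look and compute and a tool call to move; the robot and the scene stay as the last step left them, time stands still between calls to the robot, and variables do not carry over. Pictures are saved under pics/ and viewed, at most 13 in all, crops included, and the job is handed in when it is done.

Besides the shell and the picture viewer there is one more tool, called as name(argument=value, ...) on one line, values as JSON. drive_tool: Moves the arm, as the interface text tells. Its arguments: {"type":"object","properties":{"translation":{"type":"array"},"spin":{"type":"array"},"grip":{"type":"number"}},"required":["translation","spin"]}

```bash
mkdir -p pics; cat > h.py <<'E'
import numpy as np, cv2
from workcell import robot
def save(n,f):
    im=robot.snapshot(n); cv2.imwrite('pics/'+f,cv2.cvtColor(im,cv2.COLOR_RGB2BGR)); return im
E
python3 - <<'E'
from h import *
s=robot.state(); print(s)
a=save('scene','s1.png'); b=save('top','t1.png')
for n in('scene','top','wrist'): print(n,robot.camera_info(n))
E
```

```text
{'clock': 0.0, 'q': array([70.20576573, 34.38438802, -0.14419443, 91.67961774,  0.10193197,
       54.02607234, -4.5725322 ]), 'qvel': array([-0.03376602,  0.06458239, -0.00092802, -0.0486445 , -0.03269609,
       -0.09815184,  0.09274703]), 'joint_torque': array([ 1.88915787e-03, -7.65037823e+01,  1.49763811e+00, -2.52340186e+01,
       -5.24856022e-02,  1.66827359e-02,  1.36918893e-04]), 'eef_pos': array([ 0.19236492, -0.69850468,  0.21777018]), 'eef_rot': array([[ 9.64092091e-01,  2.65567572e-01, -5.52097494e-04],
       [ 2.65568108e-01, -9.64090981e-01,  1.46976427e-03],
       [-1.41950484e-04, -1.56360760e-03, -9.99998767e-01]]), 'contact_force': array([-0.04309054,  0.40684265, -0.83715285]), 'moment': array([-0.0173917 , -0.021591  ,  0.00899837]), 'grasp_force': 0.0, 'finger_gap': 0.09293090278213033}
scene {'K': array([[349.63935086,   0.        , 261.1348971 ],
       [  0.        , 349.63935086, 189.56877365],
       [  0.        ,   0.        ,   1.        ]]), 'origin': array([ 0.94896389, -0.52513404,  0.85302747]), 'rotation': array([[ 0.75662809, -0.48205663,  0.441
[... 360 characters left out ...]
.24525995e-02,  9.92653162e-01, -1.20352122e-01],
       [-9.99919990e-01,  1.26297300e-02,  7.09071746e-04],
       [ 2.22387712e-03,  1.20333663e-01,  9.92731013e-01]])}
wrist {'K': array([[277.62512639,   0.        , 251.09136623],
       [  0.        , 277.62512639, 190.97281441],
       [  0.        ,   0.        ,   1.        ]]), 'tool_from_camera': array([[ 4.80028085e-04,  9.56586251e-01,  2.91448989e-01,
         8.14455797e-02],
       [ 9.99999874e-01, -4.15997185e-04, -2.81664510e-04,
         8.17866912e-04],
       [-1.48194438e-04,  2.91449088e-01, -9.56586330e-01,
        -1.66038431e-01],
       [ 0.00000000e+00,  0.00000000e+00,  0.00000000e+00,
         1.00000000e+00]])}
```

View pics/t1.png

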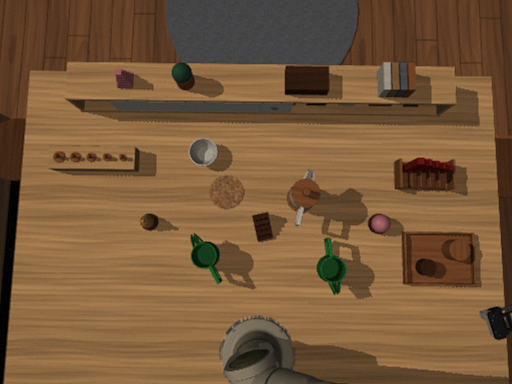

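View pics/s1.png

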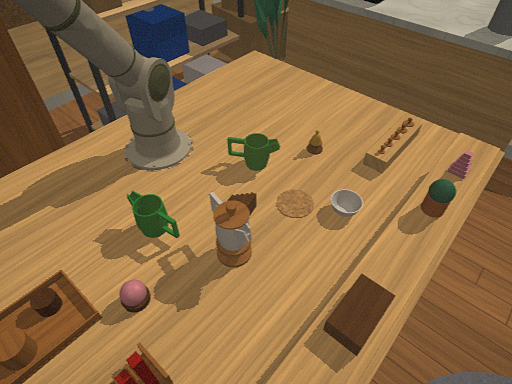

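The top view shows the lid at (305,195) with white parts at (308,177) and (299,215). The mat is at (227,192), the bowl at (203,152), the stair at (262,227) and the ball at (380,224). I'll enlarge the jug in both views to tell the handle from the spout.

```bash
python3 - <<'E'
from h import *
t=cv2.imread('pics/t1.png'); s=cv2.imread('pics/s1.png')
a=cv2.resize(t[155:235,265:345],(400,400),interpolation=cv2.INTER_CUBIC); b=cv2.resize(s[185:275,195:285],(400,400),interpolation=cv2.INTER_CUBIC)
cv2.imwrite('pics/c1.png',np.hstack([a,b]))
def cast(n,u,v,z):
    c=robot.camera_info(n); d=c['rotation']@(np.linalg.inv(c['K'])@[u,v,1]*[1,-1,-1]); o=c['origin']; return (o+d*(z-o[2])/d[2]).round(4)
print('mat',cast('top',227,192,.003),'bowl',cast('top',203,152,.04),'lid',cast('top',305,195,.17),'ball',cast('top',380,224,.05),'stair',cast('top',262,227,.04),'g',cast('top',331,268,.1))
print('bell',cast('top',149,221,.05))
E
```

```text
mat [0.5515 0.1133 0.003 ] bowl [0.6865 0.1972 0.04  ] lid [ 0.5246 -0.1436  0.17  ] ball [ 0.4429 -0.4118  0.05  ] stair [ 0.4281 -0.0116  0.04  ] g [ 0.2968 -0.2352  0.1   ]
bell [0.4433 0.3719 0.05  ]
```

View pics/c1.png

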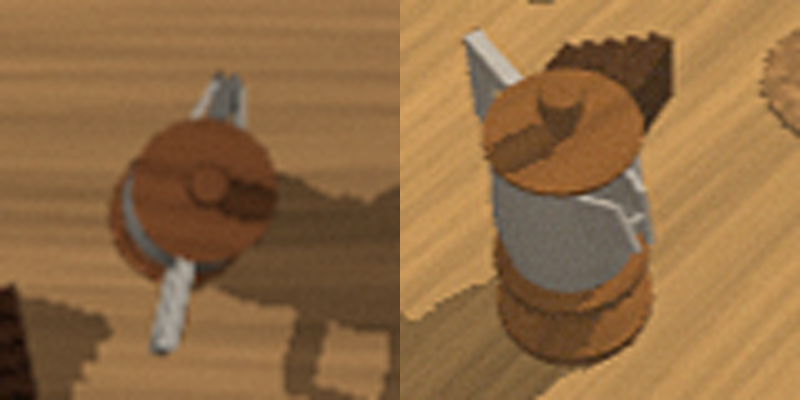

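The crop shows the handle bar pointing down the image, toward the robot: its outer end is at about (297,225) in the full picture. The spout is at the top, and the lid disc is centred at about (305.8,193).

```bash
cat >> h.py <<'E'
def cast(n,u,v,z,st=None):
    c=robot.camera_info(n); d=np.linalg.inv(c['K'])@[u,v,1]*[1,-1,-1]
    if n=='wrist':
        s=st or robot.state(); T=c['tool_from_camera']; R=s['eef_rot']; o=R@T[:3,3]+s['eef_pos']; d=R@T[:3,:3]@d
    else: o=c['origin']; d=c['rotation']@d
    return o+d*(z-o[2])/d[2]
def yaw(v): return np.degrees(np.arctan2(v[1],v[0]))
def comp(m):
    n,l,st,ce=cv2.connectedComponentsWithStats(m.astype(np.uint8)); return [(st[i],ce[i]) for i in range(1,n) if st[i,4]>20]
def move(target,y):  # shift in tool axes and spin, tool x to yaw y
    s=robot.state(); R=s['eef_rot']; t=R.T@(np.array(target)-s['eef_pos']); sp=-(y-yaw(R[:,0])); sp=(sp+180)%360-180
    print('move',t.round(4),'spin',round(sp,2),'rows',max(np.linalg.norm(t)/.0417,abs(sp)/7.16))
E
python3 - <<'E'
from h import *
t=cv2.imread('pics/t1.png'); hsv=cv2.cvtColor(t,cv2.COLOR_BGR2HSV)
w=(hsv[...,1]<60)&(hsv[...,2]>70)
for b in [(130,175,185,222),(165,235,285,325)]:
    m=np.zeros(w.shape,bool); m[b[0]:b[1],b[2]:b[3]]=w[b[0]:b[1],b[2]:b[3]]
    for st,c in comp(m): print(st,c)
L=cast('top',305.8,193,.17); H=cast('top',297.2,225,.162); print('lid',L,'H',H,np.linalg.norm((H-L)[:2]),'yaw',yaw(L-H))
B=cast('top',203,152,.045); M=cast('top',227,192,.003); print('bowl',B,M,np.linalg.norm((B-M)[:2]),yaw(B-M))
y=yaw(L-H); u=np.array([np.cos(np.radians(y)),np.sin(np.radians(y)),0]); g=L-.068*u; g[2]=.27
print(g); move(g,y)
E
```

```text
[189 139  28  27 527] [203.76280835 150.89373814]
[304 170  10  10  57] [309.50877193 174.47368421]
[290 194   8  13  23] [292.60869565 201.2173913 ]
[295 207   9  18  92] [299.14130435 215.69565217]
lid [ 0.53096991 -0.14607185  0.17      ] H [ 0.43122689 -0.12007854  0.162     ] 0.10307435306866902 yaw -14.606559652485016
bowl [0.68533529 0.19649723 0.045     ] [0.55146974 0.11333529 0.003     ] 0.1575940786373872 31.84999091297929
[ 0.46516765 -0.1289236   0.27      ]
move [ 0.4142 -0.4768 -0.0515] spin 30.01 rows 15.196723541301859
```

drive_tool(translation=[[0.414,-0.477,-0.05],[0.414,-0.477,-0.05],[0.414,-0.477,-0.05],[0.414,-0.477,-0.05],[0.414,-0.477,-0.05],[0.414,-0.477,-0.05],[0.414,-0.477,-0.05],[0.414,-0.477,-0.05],[0.414,-0.477,-0.05],[0.414,-0.477,-0.05],[0.414,-0.477,-0.05],[0.414,-0.477,-0.05],[0.414,-0.477,-0.05],[0.414,-0.477,-0.05],[0.414,-0.477,-0.05],[0.414,-0.477,-0.05],[0.414,-0.477,-0.05],[0.414,-0.477,-0.05],[0.414,-0.477,-0.05],[0.414,-0.477,-0.05]], spin=[30,30,30,30,30,30,30,30,30,30,30,30,30,30,30,30,30,30,30,30], grip=1)

```text
clock: 1.77
eef_pos: [0.4641, -0.1308, 0.2684]
eef_rot: [[0.967, -0.255, -0.001], [-0.255, -0.967, -0.0], [-0.001, 0.001, -1.0]]
contact_force: [0.5, 0.8, -0.1]
finger_gap: 0.0929
grasp_force: 0.0
```

```bash
python3 - <<'E'
from h import *
s=robot.state(); print(s['clock'],s['eef_pos'],yaw(s['eef_rot'][:,0]),s['q'].round(1),s['eef_rot'][:,2])
save('wrist','w1.png')
E
```

```text
1.7667 [ 0.46410262 -0.13084912  0.26840787] -14.76350332680658 [  8.2  14.1   0.9 119.3  -0.3  46.7 -95.4] [-7.36786240e-04 -3.52415562e-04 -9.99999666e-01]
```

View pics/w1.png

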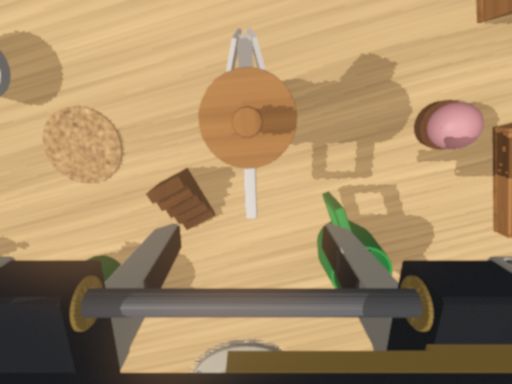

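The wrist view shows the lid disc centred at about (248,118), the handle bar running from (250,168) to (251,217), the spout tip at about (246,30) and the mat at about (83,144).

```bash
python3 - <<'E'
from h import *
s=robot.state(); im=cv2.imread('pics/w1.png'); hsv=cv2.cvtColor(im,cv2.COLOR_BGR2HSV)
w=(hsv[...,1]<60)&(hsv[...,2]>90)
bx=np.zeros(w.shape,bool); bx[166:222,238:264]=w[166:222,238:264]
for st,c in comp(bx): print(st,c)
top=[(u.min(),u.max()) for v in (175,185,195,205) for u in [np.nonzero(bx[v])[0]]]; print(top)
v=np.arange(174,210,2); mid=np.array([np.nonzero(bx[a])[0].mean() for a in v])
P=[cast('wrist',a,b,.162,s) for a,b in zip(mid,v)]
d=P[0]-P[-1]; end=cast('wrist',251,217.5,.162,s)
print('bar dir',yaw(d),P[0],P[-1],'end',end)
l=(hsv[...,0]<12)&(hsv[...,1]>110)&(hsv[...,2]>80)
l[:60]=0;l[172:]=0;l[:,:190]=0;l[:,306:]=0
st,c=max(comp(l),key=lambda x:x[0][4]); print(st,c)
m=(l).astype(np.uint8); cn=max(cv2.findContours(m,0,1)[0],key=cv2.contourArea); e=cv2.minEnclosingCircle(cn); print(e)
L=cast('wrist',*e[0],.17,s); print('lid',L); print('spout',cast('wrist',247,32,.164,s),'mat',cast('wrist',83,144,.003,s))
y=yaw(L-end); print('yaw',y,np.linalg.norm((L-end)[:2]))
E
```

```text
[244 168  13  51 583] [250.12178388 192.9193825 ]
[(np.int64(244), np.int64(255)), (np.int64(244), np.int64(255)), (np.int64(245), np.int64(255)), (np.int64(245), np.int64(256))]
bar dir -13.18756592941049 [ 0.4804993  -0.13424752  0.162     ] [ 0.44495791 -0.12591949  0.162     ] end [ 0.43447864 -0.12370337  0.162     ]Traceback (most recent call last):
  File "<stdin>", line 13, in <module>
ValueError: max() iterable argument is empty
```

```bash
python3 - <<'E'
from h import *
s=robot.state()
L=cast('wrist',248,118,.169,s); end=cast('wrist',251,218.5,.162,s); sp=cast('wrist',246.5,31,.164,s)
print('lid',L,'end',end,'spout',sp,'mat',cast('wrist',83,144,.003,s))
print(yaw(L-end),np.linalg.norm((L-end)[:2]),yaw(sp-end),yaw(sp-L),np.linalg.norm((L-sp)[:2]))
u=np.array([np.cos(np.radians(-13.5)),np.sin(np.radians(-13.5)),0])
g=end+u*.034; g[2]=.136; print(g, 'lid-based',L-u*.067); move(g,-13.5)
E
```

```text
lid [ 0.53388648 -0.14698507  0.169     ] end [ 0.43337659 -0.12341346  0.162     ] spout [ 0.60451994 -0.1644055   0.164     ] mat [0.55529529 0.11294401 0.003     ]
-13.198501915816776 0.10323690339615636 -13.469659575047604 -13.854451266220913 0.07274996744633352
[ 0.46643717 -0.1313506   0.136     ] lid-based [ 0.46873769 -0.13134423  0.169     ]
move [ 2.400e-03 -1.000e-04  1.325e-01] spin -1.26 rows 3.1768370833838935
```

drive_tool(translation=[[0.003,0,0.03],[0.003,0,0.06],[0.003,0,0.085],[0.003,0,0.1],[0.003,0,0.112],[0.003,0,0.122],[0.003,0,0.129],[0.003,0,0.1325],[0.003,0,0.1325],[0.003,0,0.1325]], spin=[-1.3,-1.3,-1.3,-1.3,-1.3,-1.3,-1.3,-1.3,-1.3,-1.3])

```text
clock: 2.65
eef_pos: [0.4679, -0.1303, 0.1363]
eef_rot: [[0.973, -0.231, 0.0], [-0.231, -0.973, -0.0], [0.0, 0.0, -1.0]]
contact_force: [-0.2, -0.2, 0.2]
finger_gap: 0.0933
grasp_force: 0.0
```

drive_tool(translation=[[0,0,0],[0,0,0],[0,0,0],[0,0,0],[0,0,0],[0,0,0],[0,0,0],[0,0,0],[0,0,0],[0,0,0],[0,0,0],[0,0,0]], spin=[0,0,0,0,0,0,0,0,0,0,0,0], grip=0)

```text
clock: 3.65
eef_pos: [0.4679, -0.1299, 0.1361]
eef_rot: [[0.973, -0.23, -0.0], [-0.23, -0.973, -0.0], [-0.0, 0.0, -1.0]]
contact_force: [-0.4, -1.0, -0.1]
finger_gap: 0.0173
grasp_force: 0.0
```

drive_tool(translation=[[0,0,0],[0,0,0],[0,0,0],[0,0,0],[0,0,0]], spin=[0,0,0,0,0], grip=0)

```text
clock: 4.07
eef_pos: [0.4678, -0.1299, 0.1361]
eef_rot: [[0.973, -0.23, -0.0], [-0.23, -0.973, -0.0], [-0.0, 0.0, -1.0]]
contact_force: [0.4, -1.4, -0.5]
finger_gap: 0.0118
grasp_force: 30.0
```

drive_tool(translation=[[0,0,-0.002],[0,0,-0.005],[0,0,-0.008],[0,0,-0.012],[0,0,-0.015],[0,0,-0.015],[0,0,-0.015]], spin=[0,0,0,0,0,0,0])

```text
clock: 4.65
eef_pos: [0.468, -0.1299, 0.1514]
eef_rot: [[0.973, -0.23, 0.001], [-0.23, -0.973, -0.0], [0.001, -0.0, -1.0]]
contact_force: [0.6, -0.1, -3.2]
finger_gap: 0.0117
grasp_force: 30.0
```

```bash
python3 - <<'E'
from h import *
s=robot.state(); print(s)
a=save('scene','s2.png'); b=save('wrist','w2.png')
a=cv2.cvtColor(a,4);b=cv2.cvtColor(b,4)
cv2.imwrite('pics/c2.png',np.hstack([cv2.resize(a[170:270,190:290],(384,384)),cv2.resize(b,(400,384))]))
E
```

```text
{'clock': 4.65, 'q': array([ 8.71485133e+00,  2.39701223e+01,  1.39932555e-01,  1.26298483e+02,
       -1.09945711e-01,  2.96993289e+01, -9.43628241e+01]), 'qvel': array([ 0.06677367,  0.41282798, -0.09984658,  0.13734075, -0.01675903,
       -0.12588084,  0.03666676]), 'joint_torque': array([ 1.56954298e-02, -5.46431422e+01,  1.22559987e+00, -1.66420734e+01,
        1.13882255e-02, -2.45035188e-01,  5.90804830e-04]), 'eef_pos': array([ 0.46799875, -0.12994507,  0.15139643]), 'eef_rot': array([[ 9.73174656e-01, -2.30066919e-01,  5.48511345e-04],
       [-2.30066884e-01, -9.73174811e-01, -1.27310574e-04],
       [ 5.63087376e-04, -2.29887141e-06, -9.99999841e-01]]), 'contact_force': array([ 0.58203397, -0.0824882 , -3.17612014]), 'moment': array([ 0.07990647,  0.21690265, -0.00394642]), 'grasp_force': 29.998067021369934, 'finger_gap': 0.011746980978879704}
```

View pics/c2.png

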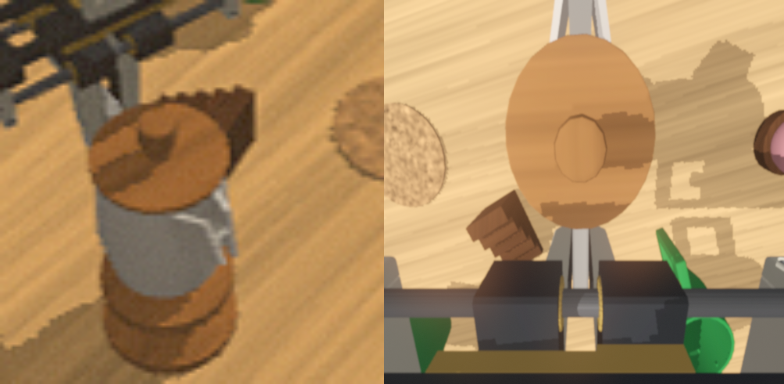

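The jug is off the stand: the scale reads 3.2 N, it looks level, and the bar sits between the fingers. Next I'll compute the carry.

```bash
python3 - <<'E'
from h import *
s=robot.state(); L=cast('wrist',251,131,.184,s); print('lid rel tool',s['eef_rot'].T@(L-s['eef_pos']))
y=np.radians(32); M=np.array([.553,.113,0]); g=M-.066*np.array([np.cos(y),np.sin(y),0]); g[2]=.195; print(g); move(g,32)
E
```

```text
lid rel tool [ 0.07079283  0.00076517 -0.03292752]
[0.49702883 0.07802533 0.195     ]
move [-0.0194 -0.209  -0.0439] spin -45.3 rows 6.326192138017929
```

drive_tool(translation=[[0,0,-0.005],[0,0,-0.013],[0,0,-0.022],[0,-0.002,-0.031],[-0.001,-0.008,-0.038],[-0.002,-0.017,-0.042],[-0.003,-0.029,-0.044],[-0.004,-0.044,-0.044],[-0.006,-0.061,-0.044],[-0.007,-0.079,-0.044],[-0.009,-0.098,-0.044],[-0.011,-0.117,-0.044],[-0.013,-0.136,-0.044],[-0.014,-0.153,-0.044],[-0.016,-0.169,-0.044],[-0.017,-0.184,-0.044],[-0.018,-0.194,-0.044],[-0.019,-0.203,-0.044],[-0.019,-0.207,-0.044],[-0.019,-0.209,-0.044]], spin=[0,0,0,-0.5,-2,-4,-6,-9,-13,-17,-21,-25,-29,-33,-36.5,-39.5,-42,-44,-45,-45.3])

```text
clock: 6.42
eef_pos: [0.4975, 0.0782, 0.195]
eef_rot: [[0.847, 0.531, -0.0], [0.531, -0.847, -0.0], [-0.0, -0.0, -1.0]]
contact_force: [-0.1, 0.3, -3.5]
finger_gap: 0.0116
grasp_force: 30.0
```

drive_tool(translation=[[0,0,0],[0,0,0],[0,0,0]], spin=[0,0,0])

```text
clock: 6.67
eef_pos: [0.4974, 0.077, 0.1951]
eef_rot: [[0.849, 0.529, -0.0], [0.529, -0.849, -0.0], [-0.0, 0.0, -1.0]]
contact_force: [-0.2, -0.3, -2.9]
finger_gap: 0.0113
grasp_force: 30.0
```

```bash
python3 - <<'E'
from h import *
s=robot.state(); print(s['eef_pos'],yaw(s['eef_rot'][:,0]),s['q'].round(1),s['finger_gap'],s['contact_force'],s['moment'])
a=save('top','t3.png'); b=save('wrist','w3.png');c=save('scene','s3.png')
f=lambda i:cv2.cvtColor(i,4)
cv2.imwrite('pics/c3.png',np.hstack([cv2.resize(f(a)[120:250,165:295],(300,300)),cv2.resize(f(b)[:300],(500,300))]))
cv2.imwrite('pics/c3b.png',cv2.resize(f(c)[140:260,230:390],(640,480),interpolation=2))
E
```

```text
[0.49737907 0.07701036 0.19508333] 31.905790661998935 [ -5.4  21.6 -13.2 121.1   7.9  38.  -81.9] 0.011346161902821538 [-0.17472993 -0.28587449 -2.88294641] [-0.1030856   0.09788406  0.00319087]
```

View pics/w3.png

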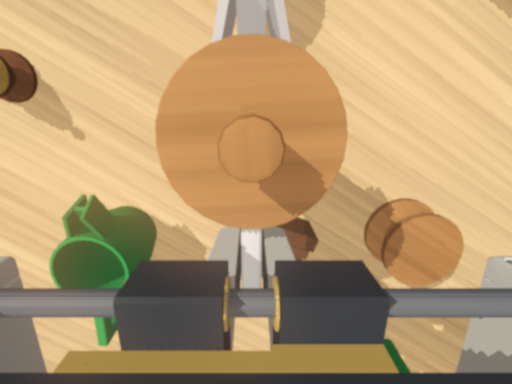

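View pics/c3b.png

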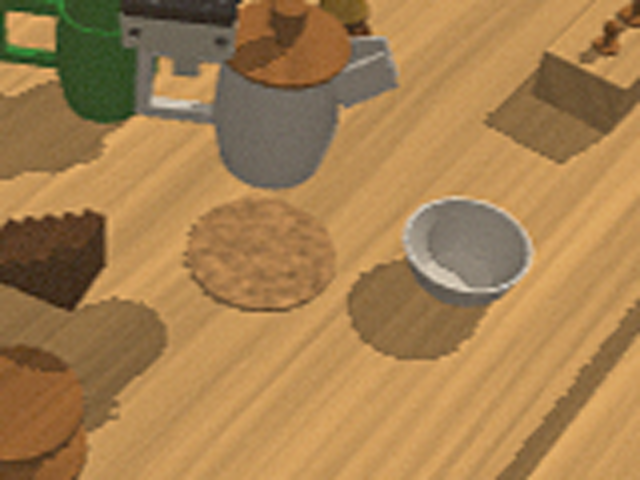

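In the scene crop the jug is level above the mat; the mat centre is at about (295,203) and the bowl at about (347,202) in the full picture. In the wrist view the lid is centred at about (251.5,132), and the stand top disc is at about (422,249).

```bash
python3 - <<'E'
from h import *
s=robot.state()
print('mat',cast('scene',295,203.2,.003),'bowl',cast('scene',230+467/4,140+240/4,.045))
L=cast('wrist',251.5,132,.2285,s); print('lid',L,s['eef_rot'].T@(L-s['eef_pos'])); print('stand',cast('wrist',422,249,.06,s))
w=robot.camera_info('wrist')
for v in (36,229): print(s['eef_rot'].T@(cast('wrist',251.5,v,.2285,s)-s['eef_pos']))
E
```

```text
mat [0.55457741 0.1135773  0.003     ] bowl [0.68662086 0.19879964 0.045     ]
lid [0.55711424 0.11343964 0.2285    ] [ 0.06971853  0.00096055 -0.03338966]
stand [ 0.53621049 -0.14361767  0.06      ]
[ 0.10995293  0.00092403 -0.03339549]
[ 0.02007171  0.00100562 -0.03338246]
```

drive_tool(translation=[[0.001,-0.001,0.006],[0.001,-0.002,0.018],[0.001,-0.002,0.034],[0.001,-0.002,0.05],[0.001,-0.002,0.066],[0.001,-0.002,0.08],[0.001,-0.002,0.091],[0.001,-0.002,0.099],[0.001,-0.002,0.105],[0.001,-0.002,0.109],[0.001,-0.002,0.111],[0.001,-0.002,0.113],[0.001,-0.002,0.114],[0.001,-0.002,0.115],[0.001,-0.002,0.115]], spin=[0,0,0,0,0,0,0,0,0,0,0,0,0,0,0])

```text
clock: 8.07
eef_pos: [0.4974, 0.0801, 0.0802]
eef_rot: [[0.848, 0.53, 0.0], [0.53, -0.848, 0.0], [0.0, 0.0, -1.0]]
contact_force: [0.6, 0.1, -3.4]
finger_gap: 0.0118
grasp_force: 30.0
```

drive_tool(translation=[[0,0,0.0005],[0,0,0.001],[0,0,0.0015],[0,0,0.0015]], spin=[0,0,0,0])

```text
clock: 8.4
eef_pos: [0.497, 0.0798, 0.0791]
eef_rot: [[0.848, 0.53, -0.0], [0.53, -0.848, -0.0], [-0.0, 0.0, -1.0]]
contact_force: [-2.6, -1.5, 4.8]
finger_gap: 0.0119
grasp_force: 30.0
```

drive_tool(translation=[[0,0,0],[0,0,0],[0,0,0],[0,0,0],[0,0,0],[0,0,0],[0,0,0],[0,0,0]], spin=[0,0,0,0,0,0,0,0], grip=0.5)

```text
clock: 9.07
eef_pos: [0.4973, 0.0801, 0.0785]
eef_rot: [[0.848, 0.53, -0.0], [0.53, -0.848, 0.0], [-0.0, -0.0, -1.0]]
contact_force: [0.6, -0.5, -0.4]
finger_gap: 0.046
grasp_force: 0.0
```

drive_tool(translation=[[0,0,-0.005],[0,0,-0.02],[0,0,-0.05],[0,0,-0.09],[0,0,-0.13],[0,0,-0.15],[0,0,-0.15],[0,0,-0.15],[0,0,-0.15]], spin=[0,0,0,0,0,0,0,0,0], grip=0.6)

```text
clock: 9.82
eef_pos: [0.4967, 0.0799, 0.2282]
eef_rot: [[0.848, 0.53, -0.001], [0.53, -0.848, -0.0], [-0.001, -0.0, -1.0]]
contact_force: [-0.9, 0.4, -0.4]
finger_gap: 0.0559
grasp_force: 0.0
```

```bash
python3 - <<'E'
from h import *
s=robot.state(); print(s['clock'],s['eef_pos'],s['contact_force'])
a=save('wrist','w4.png'); b=save('scene','s4.png'); c=save('top','t4.png')
f=lambda i:cv2.cvtColor(i,4)
cv2.imwrite('pics/c4.png',np.vstack([f(a)[:300],np.hstack([cv2.resize(f(b)[140:260,230:390],(400,300),interpolation=2),cv2.resize(f(c)[130:214,180:211],(112,300),interpolation=2)])]))
E
```

```text
9.8167 [0.49674678 0.07985749 0.22816114] [-0.94308414  0.38177203 -0.3705797 ]
```

View pics/c4.png

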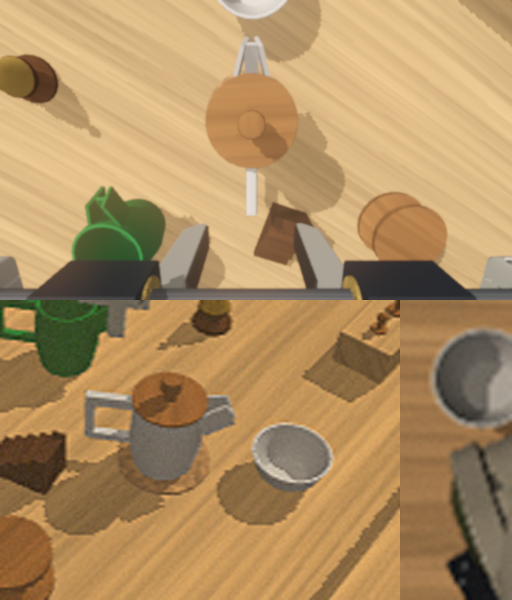

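The jug stands upright and centred on the mat with its spout toward the bowl. In the wrist view the lid disc is centred at about (251.5,120), the knob top is at about (251,124), and the stand top is at lower right, around (409,230).

```bash
python3 - <<'E'
from h import *
s=robot.state()
K=cast('wrist',251,124,.145,s); L=cast('wrist',251.5,119.5,.113,s); print('knob',K,'lid',L,'stand',cast('wrist',409,231,.06,s),cast('wrist',409,231,.06,s))
g=(K+L)/2; g[2]=.118; move(g,yaw(s['eef_rot'][:,0]))
t=cv2.imread('pics/t4.png'); cv2.imwrite('pics/c5.png',cv2.resize(t[155:255,250:350],(500,500),interpolation=2))
E
```

```text
knob [0.55311426 0.11455014 0.145     ] lid [0.55532374 0.11538545 0.113     ] stand [ 0.54270904 -0.13666701  0.06      ] [ 0.54270904 -0.13666701  0.06      ]
move [0.0678 0.001  0.1092] spin 0.0 rows 3.081254251048951
```

View pics/c5.png

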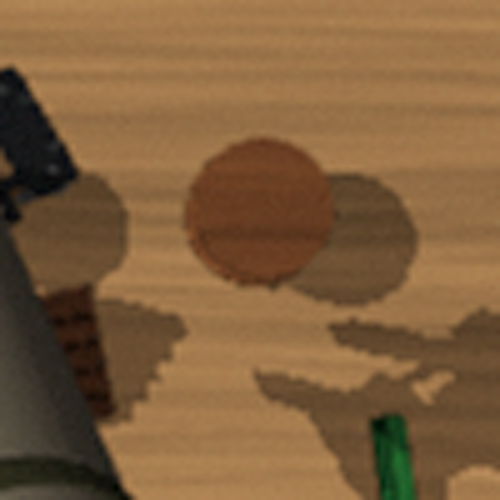

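The top view now shows the bare stand's top disc centred at crop (262,210), which is (302.4,197) in the full picture.

drive_tool(translation=[[0.03,0.001,0],[0.055,0.001,0],[0.066,0.001,0],[0.067,0.001,0.01],[0.067,0.001,0.03],[0.067,0.001,0.055],[0.067,0.001,0.075],[0.067,0.001,0.09],[0.067,0.001,0.1],[0.067,0.001,0.106],[0.067,0.001,0.109],[0.067,0.001,0.109],[0.067,0.001,0.109]], spin=[0,0,0,0,0,0,0,0,0,0,0,0,0])

```text
clock: 11.05
eef_pos: [0.5547, 0.1148, 0.12]
eef_rot: [[0.848, 0.53, 0.001], [0.53, -0.848, 0.0], [0.0, 0.0, -1.0]]
contact_force: [-0.1, -0.1, -0.2]
finger_gap: 0.0558
grasp_force: 0.0
```

drive_tool(translation=[[0,0,0],[0,0,0],[0,0,0],[0,0,0],[0,0,0],[0,0,0],[0,0,0],[0,0,0],[0,0,0],[0,0,0]], spin=[0,0,0,0,0,0,0,0,0,0], grip=0)

```text
clock: 11.88
eef_pos: [0.5547, 0.1148, 0.1198]
eef_rot: [[0.848, 0.53, 0.0], [0.53, -0.848, 0.0], [0.0, 0.0, -1.0]]
contact_force: [-1.1, 0.1, 5.0]
finger_gap: 0.0251
grasp_force: 30.0
```

drive_tool(translation=[[0,0,-0.002],[0,0,-0.005],[0,0,-0.01],[0,0,-0.017],[0,0,-0.026],[0,0,-0.036],[0,0,-0.046],[0,0,-0.054],[0,0,-0.059],[0,0,-0.06],[0,0,-0.06],[0,0,-0.06]], spin=[0,0,0,0,0,0,0,0,0,0,0,0])

```text
clock: 12.88
eef_pos: [0.5544, 0.1147, 0.1794]
eef_rot: [[0.848, 0.53, -0.0], [0.53, -0.848, -0.0], [-0.0, -0.0, -1.0]]
contact_force: [-0.2, -0.1, -0.6]
finger_gap: 0.0254
grasp_force: 30.0
```

```bash
python3 - <<'E'
from h import *
s=robot.state(); S=cast('top',302.4,197,.06); print(s['clock'],s['eef_pos'],s['finger_gap'],s['contact_force'],s['q'].round(1),'stand',S)
g=S.copy(); g[2]=s['eef_pos'][2]; move(g,32); move(g,-13)
save('wrist','w6.png')
E
```

```text
12.8833 [0.55443716 0.11466096 0.17941502] 0.02538869833427855 [-0.1622266  -0.10292068 -0.59347754] [ -8.1  26.8 -13.1 114.3   9.2  39.8 -84.9] stand [ 0.53063869 -0.14739437  0.06      ]
move [-0.1591  0.2096  0.    ] spin 0.0 rows 6.310161571412543
move [-0.1591  0.2096  0.    ] spin 45.0 rows 6.310161571412543
```

View pics/w6.png

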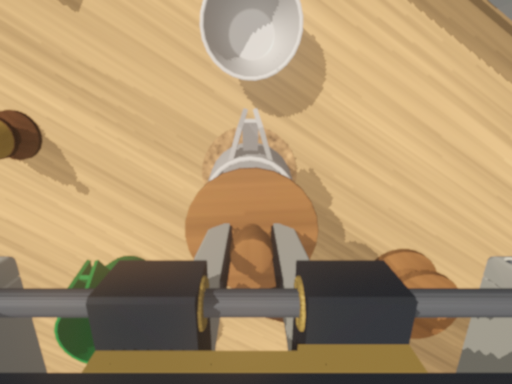

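The lid is held level by its knob (0.6 N on the scale), and the jug stays on the mat with its spout toward the bowl. Next I'll carry the lid across to the stand.

drive_tool(translation=[[-0.002,0.002,0],[-0.005,0.007,0],[-0.011,0.015,0],[-0.02,0.026,0],[-0.031,0.041,0],[-0.044,0.058,0],[-0.058,0.077,0],[-0.072,0.096,0],[-0.086,0.115,0],[-0.1,0.133,0],[-0.114,0.152,0],[-0.127,0.169,0],[-0.138,0.184,0],[-0.147,0.196,0],[-0.153,0.204,0],[-0.157,0.209,0],[-0.158,0.21,0],[-0.158,0.21,0],[-0.158,0.21,0]], spin=[0,0,0,0,0,0,0,0,0,0,0,0,0,0,0,0,0,0,0])

```text
clock: 14.52
eef_pos: [0.532, -0.1463, 0.1796]
eef_rot: [[0.848, 0.531, 0.0], [0.531, -0.848, 0.0], [0.0, -0.0, -1.0]]
contact_force: [-0.7, 0.3, -1.1]
finger_gap: 0.0253
grasp_force: 30.0
```

drive_tool(translation=[[0,0,0.006],[0,0,0.018],[0,0,0.034],[0,0,0.05],[0,0,0.065],[0,0,0.077],[0,0,0.086],[0,0,0.092],[0,0,0.096],[0,0,0.098],[0,0,0.099],[0,0,0.1],[0,0,0.1005],[0,0,0.101],[0,0,0.101],[0,0,0.101]], spin=[0,0,0,0,0,0,0,0,0,0,0,0,0,0,0,0])

```text
clock: 15.85
eef_pos: [0.532, -0.1472, 0.0788]
eef_rot: [[0.848, 0.53, 0.0], [0.53, -0.848, -0.0], [0.0, 0.0, -1.0]]
contact_force: [-0.1, -0.1, 0.2]
finger_gap: 0.0252
grasp_force: 30.0
```

drive_tool(translation=[[0,0,0.0005],[0,0,0.001],[0,0,0.0015],[0,0,0.0015],[0,0,0.0015]], spin=[0,0,0,0,0])

```text
clock: 16.27
eef_pos: [0.532, -0.1471, 0.0778]
eef_rot: [[0.848, 0.53, 0.0], [0.53, -0.848, -0.0], [0.0, 0.0, -1.0]]
contact_force: [-2.1, 0.4, 8.8]
finger_gap: 0.0252
grasp_force: 30.0
```

Contact with the stand is confirmed (8.8 N up), so I'll release and lift away.

drive_tool(translation=[[0,0,0],[0,0,0],[0,0,0],[0,0,0],[0,0,0],[0,0,0],[0,0,0],[0,0,0]], spin=[0,0,0,0,0,0,0,0], grip=0.6)

```text
clock: 16.93
eef_pos: [0.5319, -0.147, 0.077]
eef_rot: [[0.848, 0.53, -0.0], [0.53, -0.848, 0.0], [-0.0, -0.0, -1.0]]
contact_force: [-0.1, -0.7, 0.4]
finger_gap: 0.0556
grasp_force: 0.0
```

drive_tool(translation=[[0,0,-0.005],[0,0,-0.02],[0,0,-0.05],[0,0,-0.09],[0,0,-0.13],[0,0,-0.16],[-0.04,0,-0.16],[-0.08,0,-0.16],[-0.08,0,-0.16],[-0.08,0,-0.16],[-0.08,0,-0.16],[-0.08,0,-0.16]], spin=[0,0,0,0,0,0,0,0,0,0,0,0])

```text
clock: 17.93
eef_pos: [0.465, -0.1889, 0.2372]
eef_rot: [[0.848, 0.531, 0.001], [0.531, -0.848, 0.0], [0.001, 0.0, -1.0]]
contact_force: [-0.3, 0.8, -0.8]
finger_gap: 0.0555
grasp_force: 0.0
```

```bash
python3 - <<'E'
from h import *
s=robot.state(); print(s['clock'],s['eef_pos'],s['contact_force'])
a=save('wrist','w7.png'); b=save('scene','s7.png')
f=lambda i:cv2.cvtColor(i,4)
cv2.imwrite('pics/c7.png',np.vstack([f(a)[:280],f(b)[130:330]]))
E
```

```text
17.9333 [ 0.4649868  -0.18885429  0.23724431] [-0.31257692  0.79418847 -0.76222135]
```

View pics/c7.png

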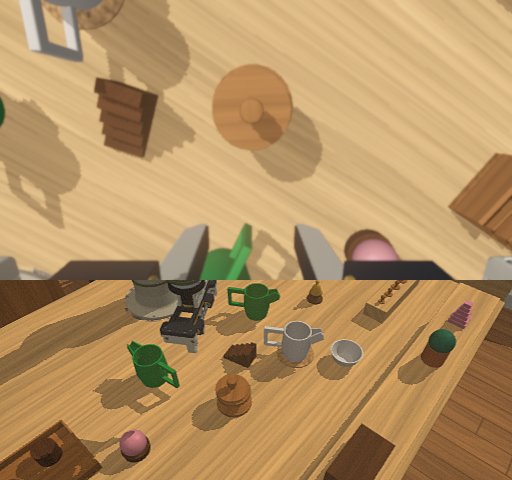

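The lid lies level, knob up, in the middle of the stand, and the jug stands upright on the mat facing the bowl. The gripper is clear of everything.

```bash
python3 -c "
from h import *
print(robot.job_done())"
```

```text
the job is handed in; nothing more can be done
None
```

The job is handed in at about 18 s of the 59 s allowed: the jug stands upright on the mat with its spout toward the bowl, and the lid lies knob up on the stand; the hand-in call returned no verdict, so this rests on the last pictures.

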